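# Wake up the bench scale

### The job

Get the small bench scale ready for weighing, with light taps of a fingertip from above and in this order: push the round power key in until it stays down, then press the empty steel pan down a little and let it spring back, and last press the long zero key down and let it come up. Do not press the small square key between them, touch everything gently without shifting or lifting the scale, and leave the other things on the table where they are.

Things in the scene. Friction and masses are not known exactly. Their poses are not given: they have to be found in the camera images.
- scale: loose bench scale, 2 kg: white housing 200 (x) x 165 (y) x 30 mm high on four feet, round steel pan on its rear part, three grey keys in a row along its front edge. Origin at the centre of its underside; x points from the key row to the pan, y to the left along the row, z up. It stands left or right of the bag sealer, turned up to 0.35 rad from the robot's axes; the guide board lies in the other place.
- power_top (a point): centre of the top face of the round power key, 20 mm in diameter, at the left end of the key row (78 mm in front of the scale's centre, 52 mm to its left); its top stands 40 mm above the table when out. The point moves with the key.
- square_top (a point): centre of the top face of the square key, 12 x 12 mm, in the middle of the key row, top 40 mm above the table; it must not be pressed.
- long_top (a point): centre of the top face of the long zero key, 15 (scale x) x 30 (scale y) mm, at the right end of the key row (78 mm in front of the scale's centre, 50 mm to its right); its top stands 40 mm above the table when up. The point moves with the key.
- pan_top (a point): centre of the top face of the round flat steel pan, 120 mm in diameter, 32 mm behind the scale's centre, top 52 mm above the table when up. The point moves with the pan.
- power_key (a joint): travel of the power key downwards in m: 0 to 0.001 is out, 0.005 its lower stop. It moves at about 2.2 N and stays where it is pushed; in means above 0.003. Its cap is cushioned: it gives 1 mm more at 2.5 N, up to 4 mm at 10 N, and springs back.
- scale_pan (a joint): travel of the pan downwards in m: 0 up, 0.008 its lower stop. Sprung: starts to move below 1 N, about 2.5 N at 0.002, 8 N at 0.008; it counts as pressed above 0.002.
- long_key (a joint): travel of the zero key downwards in m: 0 up, 0.008 its lower stop. Sprung: about 1 N to start, 2.7 N at 0.002, 8 N at the stop; it counts as pressed above 0.002.
- square_key (a joint): travel of the square key downwards in m, 0 up, 0.008 its lower stop; sprung like the zero key. It must stay up.
- guide_board: loose wooden guide board lying on the table, 216 (x) x 114 (y) mm, 6 mm thick with a 28 mm high fence along its -y edge; bystander. Origin at the centre of its underside.
- tongs: loose steel tongs lying on the table, 204 x 40 x 24 mm; bystander. Origin at the centre of the underside.
- marker: loose marker pen with a black cap lying on the table, 128 mm long, 18 mm thick; bystander. Origin at the centre of the underside.
- scraper: loose dough scraper lying on the table, 99 x 126 x 20 mm; bystander. Origin at the centre of the underside.
- tape_roll: loose roll of paper tape lying flat on the table, 101 mm in diameter, 18 mm high; bystander. Origin at the centre of the underside.

How it is judged:
On the way, in this order (a step that is already met when the one before it is completed fails the run):
1. the round power key is pushed in (value of joint power_key above 0.003 m and value of joint each of scale_pan, long_key below 0.0015 m), for 0.05 s.
2. the pan is pressed by the fingers (value of joint scale_pan above 0.002 m and contact force between the fingers and scale above 0.3 N and value of joint long_key below 0.0015 m), for 0.05 s.
3. with the pan up again, the long zero key is pressed by the fingers (value of joint long_key above 0.002 m and contact force between the fingers and scale above 0.3 N and value of joint scale_pan below 0.0015 m), for 0.05 s.
At the end, for the whole second after the job is handed in: The power key is in by more than 3 mm; pan, zero key and square key are up within 1.5 mm; the scale stands at rest, level within 0.05 rad and within 15 mm of where it stood; the guide board, tongs, marker, scraper and tape roll lie within 20 mm of where they lay (all of step 1 and value of joint square_key below 0.0015 m and distance of scale from where it was at the start of the episode below 0.015 m and angle between scale's own z axis and vertical below 0.05 rad and linear speed of scale below 0.02 m/s and distance of each of guide_board, tongs, marker, scraper, tape_roll from where it was at the start of the episode below 0.02 m); the robot touches nothing.
It fails at once if the pan or the zero key is pressed while the power key is still out (value of joint power_key below 0.002 m and value of joint any of scale_pan, long_key above 0.002 m).
It fails at once if the square key is pressed (more than 2 mm) (value of joint square_key above 0.002 m).
It fails at once if the scale is touched hard (more than 25 N) (contact force between any of the arm, the fingers and scale above 25 N).
It fails at once if the scale is shifted by more than 15 mm, lifted or tipped (distance of scale from where it was at the start of the episode above 0.015 m or height (world z) of scale above 0.008 m or angle between scale's own z axis and vertical above 0.08 rad).
It fails at once if a bystander is moved by more than 20 mm (distance of any of guide_board, tongs, marker, scraper, tape_roll from where it was at the start of the episode above 0.02 m).
It also fails if it takes over 42 s, if anything falls off the work surface, if the arm or the gripper's body presses on something with over 40 N, if the wrist force passes 120 N, or if a joint passes its speed limit or range.

### The arm

A 7-joint arm with a two-finger parallel gripper is mounted at the origin on a cart in front of the work surface, level with it; the furniture and walls round the work are solid. World frame = base frame: x ahead of the robot, y to its left, z up, the work surface at z = 0. Lengths are in m, angles in rad, forces in N, time in s.
With the tool pointing down it reaches from about 0.4 to 0.85 m from the base axis. Payload 10.4 kg.
Tool frame: the origin (TCP) lies midway between the tips of the shut fingers; the grasp point (between the pads) lies manip.grip_depth behind it (manip.grip_depth is the distance from the TCP to the grasp point, in m); z points along the fingers, x is the direction in which the jaws open and shut, and the axes are right-handed (so a half turn about z gives the same grasp; the last joint's range is limited). The gripper opens to 85 mm and grips with 20 to 120 N. Pads are 22 mm wide; open, the fingers measure 114 mm over their backs; the gripper's body (76 mm by 85 mm) begins 54 mm behind the grasp point. The pads swing forward as they close: fully open they stand 13 mm farther back than shut.
Start: joints at [1.315, 0.332, -0.065, 1.46, 0.022, 1.35, -0.088], TCP at [0.144, -0.608, 0.231] pointing down, gripper open.
Joint ranges: [-2.6, 2.6], [-0.5, 2.12], [-1.47, 1.34], [0.16, 2.42], [-1.27, 4.41], [0.06, 2.06], [-2.6, 2.6]. Speed limits (rad/s): [2.22, 2.22, 2.79, 2.79, 3.14, 3.14, 3.14].

### API

Orientations are given as a unit quaternion [x, y, z, w].
In Python, from workcell import manip gives the robot as it stands. The module is installed in compiled form; this text tells all that it offers.
- The arm moves only by the tool send_rows, never from a script. Its argument "steps" is a list of rows, each a list of 2 entries, a list of its own where there are three numbers: the shift along the tool's x, y, z in m, then the turn about the tool's z in rad. In form: [[[x, y, z], spin], ...]. A call has exactly 8 rows; each row is the pose to reach, as a shift and turn from the pose commanded when the call began, along the tool's axes at that moment; what a row does not reach only later rows make up. A row lasts 1/8 s, in which the tool goes at most 62.5 mm and 10.7 degrees, less where a joint would pass 70% of its speed; a pose out of reach is approached as far as the arm can. A call with a gripper value outside its range is refused whole. "hand" is the opening, from 0 (shut) to 1 (fully open), set as the call begins (left out, the last holds). The fingers move at their own pace and stop on an object; "force" is the grip in N (left out, the last holds). Time passes only in rows, so rows that repeat a pose let the fingers close, or fill a call up. It gives the time, the measured TCP pose, the force and the opening at its end, in the units of the state.
- manip.get_obs(): the state, without advancing time (a new reading comes with each control period).
- manip.camera(name): name is "scene" or "top"; returns (picture, depth): 384x512x3 uint8, red, green, blue; 384x512 float32, m along the optical axis (not along the pixel's ray), 0 where there is no reading.
- manip.camera_info(name): a dict with "intrinsics" (3x3 intrinsics, pixels), "pose" (4x4, takes a point from camera to world coordinates). Camera axes: x right, y up, looking along -z (the intrinsics and any distortion apply to the point x, -y, -z); pixel columns grow to the right and rows downward; lengths in m; the calibration is good to about 2 mm. A picture is of the moment at which its call begins. camera_info takes no time and is no camera call.
- manip.hand_in(): hands the job in, once; it reports no verdict.
The state is a dict: "clock": time; "joint_pos": joint angles; "joint_velocities": joint speeds; "tau": joint torques, N m; "position": TCP position; "ee_rot": TCP orientation; "ft_force": force on the tool from outside, world axes, zero at the start; "torque": the same for the moment, N m; "grip_width": opening from 0.0 (shut) to 1.0 (fully open).
Only numpy, scipy, OpenCV 4.12 (cv2) and the standard library are available. Lean on these libraries where they do the work, as an engineer would, in place of code of your own. Each camera call takes 0.05 s, during which the arm holds its last target.

## Working session

There is one attempt and no reset: what is moved stays moved. The work goes in short steps, Python scripts to look and compute and a tool call to move; the robot and the scene stay as the last step left them, time stands still between calls to the robot, and variables do not carry over. Pictures are saved under pics/ and viewed, and the job is handed in when it is done.

Besides the shell and the picture viewer there is one more tool, called after "Call:" as a command line: name --argument value ..., lists and objects as JSON in quotes. send_rows: Moves the arm, as the interface text tells. Its arguments: {"type":"object","properties":{"steps":{"type":"array"},"hand":{"type":"number"},"force":{"type":"number"}},"required":["steps"]}

```bash
mkdir -p pics
python3 - <<'E'
from workcell import manip
import cv2,numpy as np
o=manip.get_obs();print({k:np.round(v,4) for k,v in o.items()},manip.grip_depth)
for n in("scene","top"):
    p,d=manip.camera(n);i=manip.camera_info(n);print(n,i)
    np.savez(f"{n}0.npz",p=p,d=d,K=i["intrinsics"],T=i["pose"])
    cv2.imwrite(f"pics/{n}0.png",cv2.cvtColor(p,cv2.COLOR_RGB2BGR))
E
```

```text
{'clock': np.float64(0.0), 'joint_pos': array([ 1.3154,  0.3329, -0.0647,  1.4609,  0.0216,  1.3499, -0.0885]), 'joint_velocities': array([-0.0005,  0.0007,  0.0007, -0.0022,  0.    ,  0.0003, -0.0009]), 'tau': array([-1.00000e-04, -6.25457e+01,  4.88000e-02, -3.91598e+01,
        1.62000e-02,  1.00000e-02,  1.00000e-04]), 'position': array([ 0.144 , -0.6078,  0.2305]), 'ee_rot': array([ 7.844e-01, -6.202e-01, -6.000e-04, -4.000e-04]), 'ft_force': array([-0.5585, -0.0573, -0.3996]), 'torque': array([0.0066, 0.0021, 0.0019]), 'grip_width': np.float64(0.9998)} 0.0187
scene {'intrinsics': array([[486.19864793,   0.        , 249.83810716],
       [  0.        , 486.19864793, 198.15923516],
       [  0.        ,   0.        ,   1.        ]]), 'pose': array([[-0.87491933,  0.30574198, -0.37555028,  0.114366  ],
       [-0.48379176, -0.51742498,  0.70584483,  0.89717687],
       [ 0.0214873 ,  0.79924542,  0.60062056,  0.79872465],
       [ 0.        ,  0.        ,  0.        ,  1.        ]])}
top {'intrinsics': array([[396.74848775,   0.        , 251.55454453],
       [  0.        , 396.74848775, 188.49220086],
       [  0.        ,   0.        ,   1.        ]]), 'pose': array([[ 0.02734588,  0.9866131 , -0.16076937,  0.4223533 ],
       [-0.99921579,  0.03158601,  0.02387731,  0.06293732],
       [ 0.02863573,  0.15999035,  0.98670314,  1.10366288],
       [ 0.        ,  0.        ,  0.        ,  1.        ]])}
```

View pics/scene0.png

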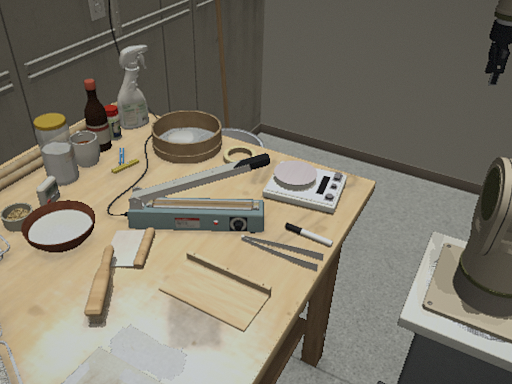

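View pics/top0.png

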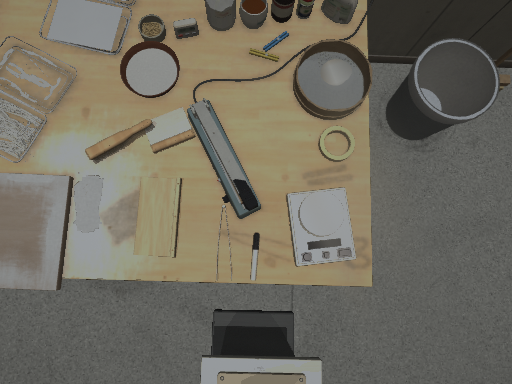

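The scale is on the robot's right, at about top (321,226). Its key row is at (306,257), (326,255), (345,252) and the pan at (322,215). I'll zoom in and measure.

```bash
cat > h.py <<'E'
import numpy as np,cv2
def ray(K,T,u,v,z):
    d=T[:3,:3]@np.array([(u-K[0,2])/K[0,0],-(v-K[1,2])/K[1,1],-1.]);c=T[:3,3]
    return c+d*(z-c[2])/d[2]
def proj(K,T,P):
    q=T[:3,:3].T@(np.asarray(P)-T[:3,3]);return np.array([K[0,0]*q[0]/-q[2]+K[0,2],K[1,1]*-q[1]/-q[2]+K[1,2]])
E
python3 - <<'E'
import numpy as np,cv2
a=np.load("top0.npz");b=np.load("scene0.npz")
A=cv2.resize(a['p'][180:275,275:370],None,fx=6,fy=6,interpolation=cv2.INTER_CUBIC)
B=cv2.resize(b['p'][145:220,255:355],None,fx=7,fy=7,interpolation=cv2.INTER_CUBIC)
cv2.imwrite("pics/topz.png",A[...,::-1]);cv2.imwrite("pics/scenez.png",B[...,::-1])
E
```

```text
(no output)
```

View pics/topz.png

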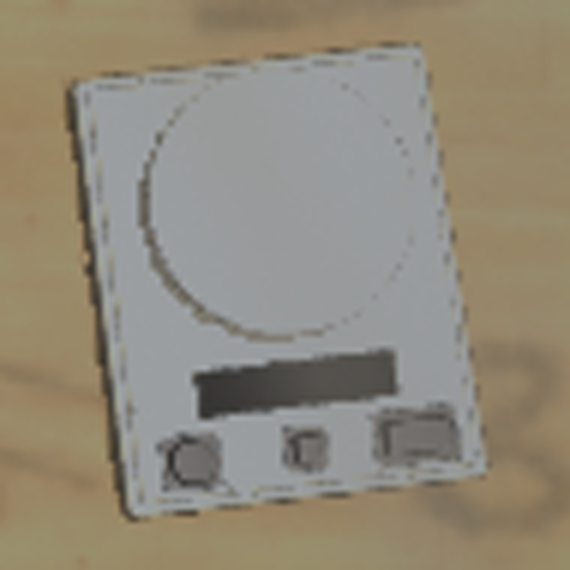

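View pics/scenez.png

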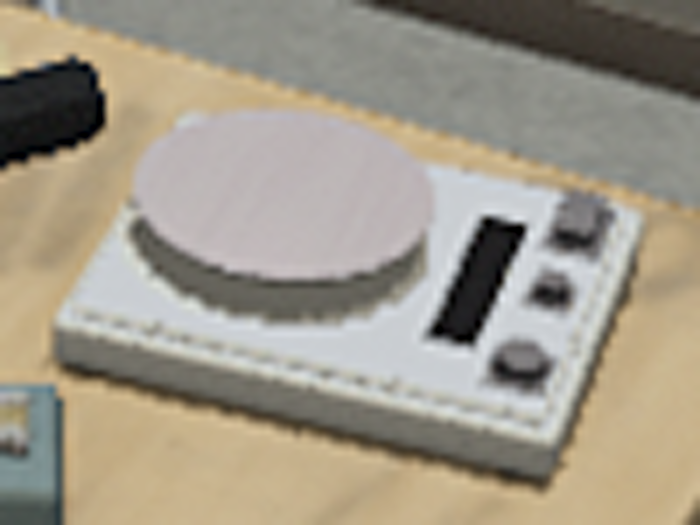

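Top zoom: power key at crop (193,461), square (306,450), long (420,437), pan centre at about (280,205). Next I'll fit the housing outline and the keys.

Run:
```python
import numpy as np,cv2
from h import *
a=np.load("top0.npz");b=np.load("scene0.npz")
p=a['p'];hsv=cv2.cvtColor(p,cv2.COLOR_RGB2HSV)
m=((hsv[...,1]<45)&(hsv[...,2]>110)).astype(np.uint8);k=np.zeros_like(m);k[180:272,280:365]=1;m*=k
m=cv2.morphologyEx(m,cv2.MORPH_CLOSE,np.ones((3,3)))
cs,_=cv2.findContours(m,cv2.RETR_EXTERNAL,cv2.CHAIN_APPROX_NONE);c=max(cs,key=cv2.contourArea)[:,0]
W=np.array([ray(a['K'],a['T'],u,v,.032)[:2] for u,v in c]).astype(np.float32)
(cx,cy),s,ang=cv2.minAreaRect(W);print("rect",cx,cy,s,ang)
# keys (z=.04) from crop px: cv2.resize coordinate (x+.5)/6-.5+offset
for n,(x,y),z in(("pow",(194,461),.04),("sq",(309,450),.04),("long",(422,437),.04),("pan",(280,207),.052)):
    print("top",n,ray(a['K'],a['T'],(x+.5)/6-.5+275,(y+.5)/6-.5+180,z))
for n,(x,y),z in(("pow",(522,358),.04),("sq",(553,288),.04),("long",(583,219),.04),("pan",(284,194),.052)):
    print("scene",n,ray(b['K'],b['T'],(x+.5)/7-.5+255,(y+.5)/7-.5+145,z))
a_=np.deg2rad(ang)
for th in(a_,a_-np.pi/2):
  if abs(th)<.5:
    R=np.array([[np.cos(th),-np.sin(th)],[np.sin(th),np.cos(th)]])
    print("th",th)
    for n,l in(("pow",(-.078,.052)),("sq",(-.078,0)),("long",(-.078,-.05)),("pan",(.032,0))):print(n,R@l+[cx,cy])
d=a['d']
for n,(u,v) in dict(pan=(321,214),pow=(307,256),long=(345,252),hous=(300,230),tab=(280,245)).items():
    D=d[v,u];q=a['T'][:3,:3]@[(u-a['K'][0,2])/a['K'][0,0]*D,-(v-a['K'][1,2])/a['K'][1,1]*D,-D]+a['T'][:3,3];print(n,q)
```

```text
rect 0.5011380910873413 -0.153405100107193 (0.19697673618793488, 0.16193731129169464) 8.132950782775879
top pow [ 0.41779815 -0.11472462  0.04      ]
top sq [ 0.42399352 -0.16588305  0.04      ]
top long [ 0.43106824 -0.21637224  0.04      ]
top pan [ 0.53041932 -0.15062344  0.052     ]
scene pow [ 0.41419647 -0.11005989  0.04      ]
scene sq [ 0.42063609 -0.15893167  0.04      ]
scene long [ 0.42755015 -0.20983218  0.04      ]
scene pan [ 0.53103625 -0.14815778  0.052     ]
th 0.14194676906208922
pow [ 0.41656611 -0.1129628 ]
sq [ 0.42392258 -0.1644398 ]
long [ 0.43099611 -0.21393693]
pan [ 0.53281625 -0.14887804]
pan [ 0.53035462 -0.14942562  0.05460148]
pow [ 0.41888348 -0.11551794  0.03655208]
long [ 0.43218644 -0.21702353  0.038417  ]
hous [ 0.48782309 -0.09747877  0.02849196]
tab [ 0.44670657 -0.04673359 -0.00102298]
```

```bash
cat >> h.py <<'E'
from scipy.spatial.transform import Rotation as Ro
def shift(tgt):
    from workcell import manip
    o=manip.get_obs();R=Ro.from_quat(o["ee_rot"]).as_matrix()
    print("t",o["clock"],"pos",np.round(o["position"],4),"F",np.round(o["ft_force"],2),"q",np.round(o["ee_rot"],4),"g",round(float(o["grip_width"]),3),"shift",np.round(R.T@(np.array(tgt)-o["position"]),4))
E
python3 -c "
from h import *
shift([.40,-.32,.15]);shift([.416,-.113,.10])"
```

```text
t 0.1 pos [ 0.1441 -0.6078  0.2306] F [-0.08  0.08 -0.74] q [ 7.844e-01 -6.202e-01 -5.000e-04 -4.000e-04] g 1.003 shift [-0.2209 -0.3154  0.0809]
t 0.1 pos [ 0.1441 -0.6078  0.2306] F [-0.08  0.08 -0.74] q [ 7.844e-01 -6.202e-01 -5.000e-04 -4.000e-04] g 1.003 shift [-0.4185 -0.3787  0.1311]
```

Call:
send_rows --steps '[[[-0.02,-0.03,0],0],[[-0.05,-0.07,0.01],0],[[-0.08,-0.115,0.02],0],[[-0.11,-0.16,0.03],0],[[-0.14,-0.2,0.045],0],[[-0.17,-0.245,0.06],0],[[-0.2,-0.285,0.07],0],[[-0.22,-0.315,0.08],0]]' --hand 0 --force 40

```text
clock: 1.1
position: [0.4011, -0.3192, 0.1508]
ee_rot: [0.785, -0.619, -0.0, -0.0]
ft_force: [0.5, -0.0, 0.3]
grip_width: 0.001
```

```bash
python3 -c "
from h import *
shift([.416,-.113,.08])"
```

```text
t 1.1 pos [ 0.4011 -0.3192  0.1508] F [ 0.48 -0.01  0.31] q [ 7.850e-01 -6.194e-01 -2.000e-04 -1.000e-04] g 0.001 shift [-0.197  -0.0624  0.0709]
```

Call:
send_rows --steps '[[[-0.03,-0.01,0.005],0],[[-0.07,-0.022,0.02],0],[[-0.11,-0.035,0.035],0],[[-0.145,-0.046,0.05],0],[[-0.175,-0.055,0.06],0],[[-0.19,-0.06,0.068],0],[[-0.197,-0.0625,0.071],0],[[-0.197,-0.0625,0.071],0]]'

```text
clock: 2.1
position: [0.4153, -0.1154, 0.0803]
ee_rot: [0.785, -0.62, -0.0, 0.0]
ft_force: [-0.1, -0.7, -0.7]
grip_width: 0.0
```

Run:
```python
from h import *
shift([.416,-.113,.045])
from workcell import manip
for n,(r0,r1,c0,c1) in dict(scene=(135,225,255,365),top=(180,280,265,375)).items():
    p,d=manip.camera(n)
    cv2.imwrite(f"pics/{n}1.png",cv2.resize(p[r0:r1,c0:c1],None,fx=6,fy=6,interpolation=cv2.INTER_CUBIC)[...,::-1])
```

```text
t 2.1 pos [ 0.4153 -0.1154  0.0803] F [-0.13 -0.68 -0.72] q [ 7.845e-01 -6.201e-01 -1.000e-04  1.000e-04] g 0.0 shift [-0.0021 -0.0013  0.0353]
```

View pics/scene1.png

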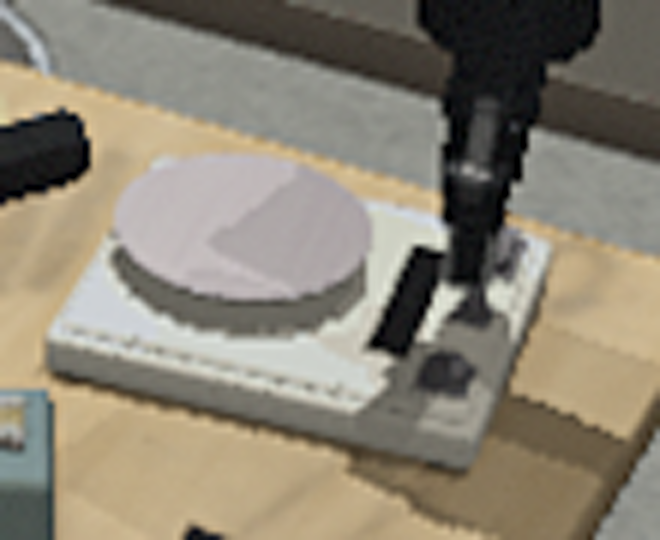

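The fingertip is above the keys at crop (462,283). I'll compare that with where the measured TCP projects.

Run:
```python
from h import *
b=np.load("scene0.npz")
for P in([.4153,-.1154,.0803],[.416,-.113,.04]):
    u=proj(b['K'],b['T'],P);print((u-[255,135]+.5)*6-.5)
```

```text
[460.67696204 284.75200491]
[445.98157174 362.10082832]
```

Call:
send_rows --steps '[[[-0.001,-0.001,0.01],0],[[-0.002,-0.001,0.022],0],[[-0.002,-0.001,0.03],0],[[-0.002,-0.001,0.035],0],[[-0.002,-0.001,0.038],0],[[-0.002,-0.001,0.04],0],[[-0.002,-0.001,0.041],0],[[-0.002,-0.001,0.041],0]]'

```text
clock: 3.2
position: [0.4159, -0.1132, 0.0394]
ee_rot: [0.784, -0.62, 0.0, -0.0]
ft_force: [-0.1, 0.7, 0.2]
grip_width: -0.0
```

```bash
python3 -c "
from h import *
shift([.416,-.113,.034])"
```

```text
t 3.2 pos [ 0.4159 -0.1132  0.0394] F [-0.13  0.67  0.15] q [ 7.844e-01 -6.202e-01  2.000e-04 -0.000e+00] g -0.0 shift [-0.0002 -0.0001  0.0054]
```

Call:
send_rows --steps '[[[0,0,0.001],0],[[0,0,0.002],0],[[0,0,0.003],0],[[0,0,0.004],0],[[0,0,0.005],0],[[0,0,0.006],0],[[0,0,0.006],0],[[0,0,0.006],0]]'

```text
clock: 4.2
position: [0.416, -0.1132, 0.0334]
ee_rot: [0.784, -0.62, 0.0, -0.0]
ft_force: [0.2, -0.5, 3.7]
grip_width: 0.001
```

```bash
python3 -c "
from h import *
shift([.416,-.113,.033])"
```

```text
t 4.2 pos [ 0.416  -0.1132  0.0334] F [ 0.2  -0.53  3.71] q [ 7.844e-01 -6.202e-01  2.000e-04 -0.000e+00] g 0.001 shift [-0.0002 -0.0001  0.0004]
```

Call:
send_rows --steps '[[[0,0,0.0005],0],[[0,0,0.001],0],[[0,0,0.001],0],[[0,0,0.001],0],[[0,0,0.001],0],[[0,0,0.001],0],[[0,0,0.001],0],[[0,0,0.001],0]]'

```text
clock: 5.2
position: [0.416, -0.1132, 0.0325]
ee_rot: [0.784, -0.62, 0.0, 0.0]
ft_force: [-1.1, -1.0, 6.5]
grip_width: 0.005
```

```bash
python3 -c "
from h import *
shift([.416,-.113,.07])"
```

```text
t 5.2 pos [ 0.416  -0.1132  0.0325] F [-1.05 -1.04  6.46] q [ 7.844e-01 -6.202e-01  2.000e-04  0.000e+00] g 0.005 shift [-0.0002 -0.0001 -0.0375]
```

The key is at its stop: 6.5 N matches its 5 mm of travel plus about 2.5 mm of cushion. Lifting now.

Call:
send_rows --steps '[[[0,0,-0.003],0],[[0,0,-0.01],0],[[0,0,-0.02],0],[[0,0,-0.035],0],[[0,0,-0.05],0],[[0,0,-0.06],0],[[0,0,-0.063],0],[[0,0,-0.063],0]]'

```text
clock: 6.2
position: [0.4158, -0.1132, 0.0953]
ee_rot: [0.784, -0.62, 0.0, 0.0]
ft_force: [-0.7, 1.0, 0.4]
grip_width: -0.002
```

```bash
python3 -c "
from h import *
shift([.531,-.149,.065])"
```

```text
t 6.2 pos [ 0.4158 -0.1132  0.0953] F [-0.75  0.97  0.43] q [ 7.844e-01 -6.202e-01  1.000e-04  1.000e-04] g -0.002 shift [ 0.0614 -0.1038  0.0303]
```

Call:
send_rows --steps '[[[0.01,-0.02,0],0],[[0.03,-0.05,0],0],[[0.048,-0.08,0],0],[[0.06,-0.1,0.005],0],[[0.0615,-0.104,0.015],0],[[0.0615,-0.104,0.025],0],[[0.0615,-0.104,0.03],0],[[0.0615,-0.104,0.03],0]]'

```text
clock: 7.2
position: [0.5304, -0.1489, 0.065]
ee_rot: [0.784, -0.62, -0.0, 0.0]
ft_force: [-0.0, -0.1, -0.1]
grip_width: -0.004
```

Run:
```python
from h import *
shift([.531,-.149,.048])
from workcell import manip
p,d=manip.camera("scene")
cv2.imwrite("pics/scene2.png",cv2.resize(p[115:225,245:365],None,fx=5,fy=5,interpolation=cv2.INTER_CUBIC)[...,::-1])
```

```text
t 7.2 pos [ 0.5304 -0.1489  0.065 ] F [-0.02 -0.12 -0.12] q [ 7.845e-01 -6.202e-01 -3.000e-04  3.000e-04] g -0.004 shift [ 0.0003 -0.0005  0.017 ]
```

View pics/scene2.png

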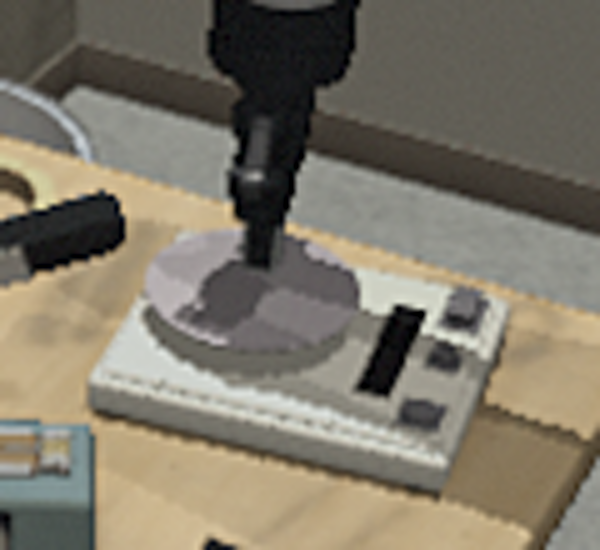

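The finger is over the pan, with its tip at crop (262,265). The power key at (422,412) now sits flat. Next I press the pan about 4.5 mm and let it up.

Call:
send_rows --steps '[[[0,0,0.006],0],[[0,0,0.011],0],[[0,0,0.0135],0],[[0,0,0.015],0],[[0,0,0.0165],0],[[0,0,0.0175],0],[[0,0,0.0175],0],[[0,0,0.0175],0]]'

```text
clock: 8.25
position: [0.5312, -0.149, 0.0479]
ee_rot: [0.784, -0.62, 0.0, 0.0]
ft_force: [-3.9, -0.1, 5.2]
grip_width: 0.0
```

```bash
python3 -c "
from h import *
shift([.531,-.149,.047])"
```

```text
t 8.25 pos [ 0.5312 -0.149   0.0479] F [-3.92 -0.1   5.17] q [ 7.844e-01 -6.202e-01  0.000e+00  1.000e-04] g 0.0 shift [-0.0001  0.0002  0.0009]
```

5.2 N at 4 mm of travel, so the pan is pressed. Releasing.

Call:
send_rows --steps '[[[0,0,-0.002],0],[[0,0,-0.006],0],[[0,0,-0.015],0],[[0,0,-0.03],0],[[0,0,-0.04],0],[[0,0,-0.045],0],[[0,0,-0.045],0],[[0,0,-0.045],0]]'

```text
clock: 9.25
position: [0.5309, -0.149, 0.0924]
ee_rot: [0.784, -0.62, -0.0, 0.0]
ft_force: [0.3, -0.1, 0.1]
grip_width: 0.004
```

Run:
```python
from h import *
shift([.430,-.213,.06])
from workcell import manip
p,d=manip.camera("scene")
np.savez("scene3.npz",p=p)
cv2.imwrite("pics/scene3.png",cv2.resize(p[145:220,255:355],None,fx=7,fy=7,interpolation=cv2.INTER_CUBIC)[...,::-1])
```

```text
t 9.25 pos [ 0.5309 -0.149   0.0924] F [ 0.35 -0.13  0.12] q [ 7.844e-01 -6.202e-01 -3.000e-04  1.000e-04] g 0.004 shift [0.039  0.113  0.0325]
```

View pics/scene3.png

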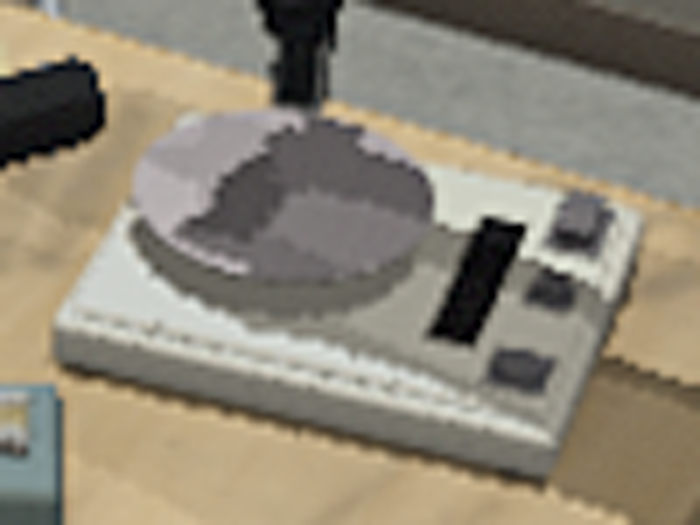

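The scale hasn't moved: its corners are at the same pixels as before, e.g. (545,480) and (640,212). The pan is up, and the power key at (522,368) sits lower. Now to the long key.

Call:
send_rows --steps '[[[0.005,0.015,0],0],[[0.015,0.045,0],0],[[0.026,0.075,0],0],[[0.035,0.1,0],0],[[0.039,0.112,0.01],0],[[0.039,0.113,0.022],0],[[0.039,0.113,0.0325],0],[[0.039,0.113,0.0325],0]]'

```text
clock: 10.3
position: [0.4303, -0.2119, 0.0591]
ee_rot: [0.785, -0.62, -0.001, -0.0]
ft_force: [-0.2, -1.4, 0.7]
grip_width: 0.001
```

Run:
```python
from h import *
shift([.430,-.213,.036])
```

```text
t 10.3 pos [ 0.4303 -0.2119  0.0591] F [-0.2  -1.4   0.72] q [ 7.849e-01 -6.196e-01 -1.000e-03 -1.000e-04] g 0.001 shift [0.001  0.0005 0.0231]
```

Call:
send_rows --steps '[[[0,0,0.008],0],[[0.001,0,0.015],0],[[0.001,0,0.019],0],[[0.001,0,0.021],0],[[0.001,0,0.0225],0],[[0.001,0,0.024],0],[[0.001,0,0.024],0],[[0.001,0,0.024],0]]'

```text
clock: 11.3
position: [0.4304, -0.214, 0.0364]
ee_rot: [0.784, -0.62, -0.0, 0.0]
ft_force: [-3.4, 1.2, 3.5]
grip_width: 0.002
```

Run:
```python
from h import *
shift([.430,-.213,.0355])
```

```text
t 11.3 pos [ 0.4304 -0.214   0.0364] F [-3.35  1.15  3.46] q [ 7.844e-01 -6.202e-01 -0.000e+00  1.000e-04] g 0.002 shift [-0.001   0.0002  0.0009]
```

Call:
send_rows --steps '[[[0,0,0.0007],0],[[0,0,0.0012],0],[[0,0,0.0012],0],[[0,0,0.0012],0],[[0,0,0.0012],0],[[0,0,0.0012],0],[[0,0,0.0012],0],[[0,0,0.0012],0]]'

```text
clock: 12.3
position: [0.4305, -0.214, 0.0351]
ee_rot: [0.784, -0.62, -0.0, 0.0]
ft_force: [-3.1, 1.6, 5.7]
grip_width: -0.001
```

Run:
```python
from h import *
shift([.430,-.213,.0355])
```

```text
t 12.3 pos [ 0.4305 -0.214   0.0351] F [-3.1   1.59  5.66] q [ 0.7844 -0.6202 -0.      0.    ] g -0.001 shift [-0.0011  0.0002 -0.0004]
```

The long key is about 4.9 mm down at about 5.7 N. I'll lift off and move clear.

Call:
send_rows --steps '[[[0,0,-0.003],0],[[0,0,-0.01],0],[[0,0,-0.03],0],[[0,0,-0.06],0],[[0.02,0,-0.09],0],[[0.06,0.01,-0.11],0],[[0.1,0.02,-0.115],0],[[0.13,0.02,-0.115],0]]'

```text
clock: 13.3
position: [0.4408, -0.3477, 0.1513]
ee_rot: [0.784, -0.621, 0.001, 0.0]
ft_force: [-0.1, 0.7, -0.3]
grip_width: 0.004
```

Run:
```python
from h import *
shift([.430,-.213,.0355])
from workcell import manip
P={}
for n,(r0,r1,c0,c1) in dict(scene=(145,220,255,355),top=(180,275,275,370)).items():
    p,d=manip.camera(n);P[n]=p
    cv2.imwrite(f"pics/{n}4.png",cv2.resize(p[r0:r1,c0:c1],None,fx=6,fy=6,interpolation=cv2.INTER_CUBIC)[...,::-1])
    cv2.imwrite(f"pics/{n}4f.png",p[...,::-1])
```

```text
t 13.3 pos [ 0.4408 -0.3477  0.1513] F [-0.08  0.73 -0.35] q [ 7.838e-01 -6.210e-01  1.200e-03  3.000e-04] g 0.004 shift [-0.1339 -0.0202  0.1155]
```

View pics/scene4.png

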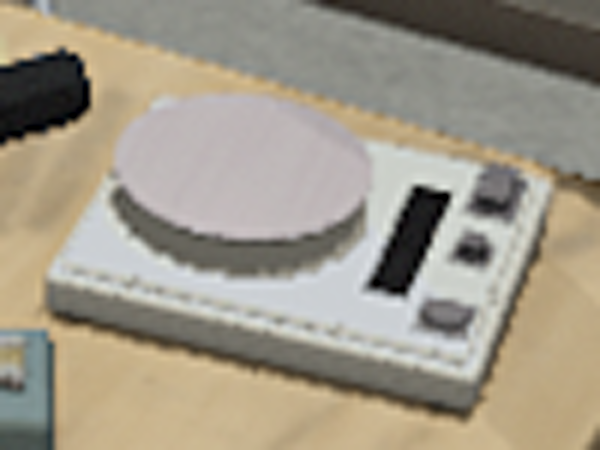

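View pics/top4f.png

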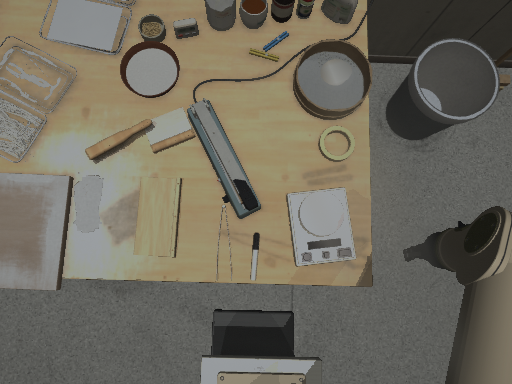

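The power key at (447,316) is low. The pan, the square key (472,248) and the long key (497,190) are up. The scale and the bystanders are where they started, and the arm is clear, so I'm handing in.

```bash
python3 -c "
from workcell import manip
print(manip.hand_in())"
```

```text
the job is handed in; nothing more can be done
None
```

I tapped the three controls in order with the shut fingertips and handed the job in at about 13.4 s. No verdict was reported.

| Step | How far | Vertical force at the wrist |
|---|---|---|
| Power key pushed to its stop | 5 mm travel plus about 2.5 mm of cushion | 6.5 N |
| Pan pressed and released | about 4 mm | 5.2 N |
| Long zero key pressed and released | about 5 mm | 5.7 N |

- **Last pictures:** the power key stays down, and the pan, square key and zero key are up. The scale and the other things show no visible shift, and the arm is clear.
- **Limits of the checks:** the travel figures come from fingertip height and force, because joint values can't be read directly.
- **Disagreements:** the two cameras differed by about 4 to 7 mm on the key positions, so I aimed between them. Side forces of 3 to 4 N showed during the pan and zero-key presses, but the scale did not visibly move.

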